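Wind the repair-bench jack up to the pointer

TASK

Move the green spray can out of the crank's way and stand it on the orange coaster. Then fit the loose crank fully onto the jack's slanting square shaft and, with the crank held in the gripper, wind clockwise until the top of the jack's deck is level with the red pointer on the scale post, to within 4 mm. Leave the crank seated on the shaft and let go; do not push the jack itself, keep the opened housing on the deck and leave everything else on the bench where it is.

Things in the scene. Friction and masses are not known exactly. Their poses are not given: they have to be found in the camera images.
- jack: Blue scissor screw jack, fixed to the bench. Origin on the bench straight below the shaft seat; z up, +x towards the deck, away from the shaft. Deck 150 x 150 mm, centre 170 mm along +x, top 100 mm up at the start, can rise 70 mm. The shaft leans 35 degrees from vertical towards -x. Scale post, 206 mm tall, at x 170, y 100 mm; camera column, 312 mm tall, at x 235, y -100 mm.
- shaft_seat (a point): Centre of the upper face of the 42 mm round flange on which the crank's socket comes to rest, 75 mm above the bench. z: along the shaft, outwards; x, y: square to the shaft's flats, turning with it (at the start y is the jack's y). From here the shaft stands out 40 mm: 30 mm of 16 mm square, then a 10 mm taper to 8 mm square.
- shaft (a joint): Angle wound, rad; 0 at the start, grows clockwise as seen looking down on the shaft's end. 2 pi raises the deck by 15 mm. It stays where left; it takes about 0.12 N m (2 N at the crank's grip).
- deck (a joint): Rise of the deck from its lowest position, m (0 at the start); driven by the shaft.
- deck_edge (a point): Middle of the deck's +y edge, at the height of the deck's top face, next to the pointer. z up.
- pointer_tip (a point): Tip of the red pointer on the scale post beside the deck, at the middle of its 3 mm thick blade: the height that the deck's top must reach. It is set anew each time, 24 to 46 mm above the deck's start. z up.
- crank: Loose crank, 0.33 kg, standing on its socket. Origin: centre of the socket's mouth (underside); z up, x along the arm to the grip. Dark socket 38 x 38 mm, 42 mm deep, hole 19.5 mm square (sides along x, y); arm 20 mm wide at z 42 to 50 mm; above it a yellow 26 mm square boss, z 50 to 92 mm, to hold while fitting. Fits the shaft in any quarter turn, with 14 degrees of play.
- crank_knob (a point): Centre of the crank's red round grip, diameter 26 mm, from z 52 to 100 mm of the crank, 65 mm from the socket's axis and parallel to it; this point is at z 76 mm. The grip spins freely on its pin, so it can be held firmly while it is led round the shaft. Let go on the shaft, the crank may sag by up to 0.12 rad. Axes as those of the crank.
- can: Green spray can with white upper part, diameter 46 mm, 140 mm tall, 0.16 kg, standing on the bench close beside the shaft (left or right), in the path of the crank's grip. Origin at the centre of its underside, z up.
- coaster: Orange round coaster fixed on the bench, diameter 100 mm, 4 mm thick. Origin at the centre of its underside.
- housing: Grey open instrument housing 120 x 110 x 40 mm with a green circuit board in it, 0.5 kg, standing loose on the deck. Origin at the centre of its underside, z up.
- tin: Brass tip-cleaner tin, diameter 56 mm, 34 mm tall, loose, on the other side of the shaft from the can; the crank passes above it. Origin at the centre of its underside.
- meter: Yellow multimeter 130 x 75 x 40 mm lying loose on the bench. Origin at the centre of its underside.
- vise: Blue and black circuit-board vise, 90 x 90 x 53 mm, fixed on the bench. Origin at the centre of its underside.
- mouse: Black computer mouse, diameter 68 mm, 34 mm tall, loose. Origin at the centre of its underside.

How it is judged:
By the outcome, as a careful person would: the job done as asked, in the order asked, and still so for the second after the job is handed in, with the robot touching nothing.
It also fails if it takes over 72 s, if anything falls off the work surface, if the arm or the gripper's body presses on something with over 40 N, if the wrist force passes 120 N, or if a joint passes its speed limit or range.

ROBOT

A 6-joint arm with a two-finger parallel gripper is mounted at the origin on the work surface. World frame = base frame: x ahead of the robot, y to its left, z up, the work surface at z = 0. Lengths are in mm, angles in degrees, forces in N, time in s.
With the tool pointing down it reaches from about 300 to 850 mm from the base axis. Payload 4.2 kg.
Tool frame: the origin (TCP) lies on the centre line of the jaws, within the pads' length; the fingertips stand 14 mm ahead of it and the grasp point (between the pads) lies 5 mm behind it (env.finger_overhang is the z of the fingertips in the tool frame, in mm); z points along the fingers, y is the line along which they close (so a half turn about z gives the same grasp; the last joint's range is limited). The gripper opens to 91 mm and grips with 3 to 60 N. Pads are 32 mm wide; open, the fingers measure 118 mm over their backs; the gripper's body (76 mm by 178 mm) begins 60 mm behind the grasp point.
Start: joints at [-70.13, 18.312, 89.639, -0, 72.044, -1.146], TCP at [206.216, -536.765, 227.976] pointing down, gripper open.
Joint ranges: [-177.97, 177.97], [-48.28, 115.42], [12.27, 149.76], [-77.06, 257.06], [2.81, 150.46], [-146.56, 146.56]. Speed limits (degrees/s): [147.25, 147.25, 180, 180, 180, 180].

INTERFACE

Orientations are given as [roll, pitch, yaw] about the fixed x, y, z axes, in that order (R = Rz(yaw) Ry(pitch) Rx(roll)).
In Python, from workcell import sensors, viewer, env gives the robot as it stands. The module is installed in compiled form; this text tells all that it offers.
- The arm moves only by the tool step_arm, never from a script. Its argument "plan" is one flat list of numbers, 6 for each row, row after row: the shift along the tool's x, y, z in cm, then the turn, a rotation vector about the tool's x, y, z in rad. In form: [x, y, z, wx, wy, wz, x, y, z, wx, wy, wz, ...]. A call has 1 to 5 rows; each row shifts and turns the commanded pose from where the row before left it, along the tool's axes as they then stand; what a row does not reach is not made up. A row lasts 1/12 s, in which the tool goes at most 41.7 mm and 7.16 degrees, less where a joint would pass 70% of its speed; a pose out of reach is approached as far as the arm can. A call is refused whole if a number of a shift passes 4.17 or a number of a turn 0.125, either way. A call with a gripper value outside its range is refused whole. "hand" is the finger opening in cm, from 0 to 9.12, set as the call begins (left out, the last holds). The fingers move at their own pace and stop on an object; "newtons" is the grip in N (left out, the last holds). Time passes only in rows, so rows that do not move let the fingers close. It gives the time, the measured TCP pose, the force, the opening and the grip force at its end, in the units of the state.
- sensors.state(): the state, without advancing time (a new reading comes with each control period).
- viewer.grab_frame(name): name is "side" or "top"; returns a dict with "img" (384x512x3 uint8, red, green, blue), "fx", "fy", "cx", "cy" (pixels), "k1" (the pictures are not rectified: a ray, as slopes to the right and down, at radius r is drawn at 1 + k1 r^2 times it, then the intrinsics apply), "position" and "attitude" of the camera in the world. Camera axes: x right, y down, z forward; pixel columns grow to the right and rows downward; lengths in mm; the calibration is good to about 2 mm. A picture is of the moment at which its call begins. There is no depth.
- env.job_done(): hands the job in; it is judged then, once.
Trained networks look in a picture, given as the dict that the camera call returned (one of the last four; its "shot" number tells which), for a name from the list of things; names that differ only in an ending like _2 or _b are one class to them, and where a whole thing is asked for, a point or a joint stands for the part that bears it (a point fixed in the world has none). Each returns a list of dicts, best first, with "score" (0 to 1); they miss things now and then, are a little off and sometimes report something else, mostly with a low value. They report only what shows in the picture. A call takes as long as a camera call.
- viewer.boxes_of(name, picture): "location" ([column, row] in pixels, amid what is visible of it).
- viewer.pinpoint(name, picture): "location" ([column, row] in pixels: a listed point, or the origin of a listed thing).
The state is a dict: "time_s": time; "qpos": joint angles; "qvel": joint speeds; "effort": joint torques, N m; "ee_pos": TCP position; "ee_rot": TCP orientation; "force": force on the tool from outside, world axes, zero at the start; "torque": the same for the moment, N m; "gripper_width": finger opening in mm; "gripper_force": force on a finger pad.
Only numpy, scipy, OpenCV 4.12 (cv2) and the standard library are available. Lean on these libraries where they do the work, as an engineer would, in place of code of your own. Each camera call takes 0.05 s, during which the arm holds its last target. There are 200 camera calls.

## Working session

There is one attempt and no reset: what is moved stays moved. The work goes in short steps, Python scripts to look and compute and a tool call to move; the robot and the scene stay as the last step left them, time stands still between calls to the robot, and variables do not carry over. Pictures are saved under pics/ and viewed, at most 13 in all, crops included, and the job is handed in when it is done.

Besides the shell and the picture viewer there is one more tool, called after "Emit:" as name(argument=value, ...) on one line, values as JSON. step_arm: Moves the arm, as the interface text tells. Its arguments: {"type":"object","properties":{"plan":{"type":"array","items":{"type":"number"}},"hand":{"type":"number"},"newtons":{"type":"number"}},"required":["plan"]}

```bash
mkdir -p pics; cat > h.py <<'E'
import numpy as np, cv2
from scipy.spatial.transform import Rotation as R
from workcell import sensors, viewer, env
def rot(e): return R.from_euler('xyz',e,degrees=True).as_matrix()
def Rc(f):
    a=np.array(f["attitude"],float)
    return a if a.shape==(3,3) else rot(a)
def ray(f,px):
    K=np.array([[f["fx"],0,f["cx"]],[0,f["fy"],f["cy"]],[0,0,1.]])
    u=cv2.undistortPoints(np.array([[px]],float),K,np.array([f["k1"],0,0,0.]))[0,0]
    # cv2 model x_d=x(1+k1 r^2): same as the text
    d=Rc(f)@np.array([u[0],u[1],1.]); return np.array(f["position"],float),d/np.linalg.norm(d)
def atz(f,px,z):
    p,d=ray(f,px); return p+d*(z-p[2])/d[2]
def tri(rs):
    A=sum(np.eye(3)-np.outer(d,d) for p,d in rs); b=sum((np.eye(3)-np.outer(d,d))@p for p,d in rs)
    x=np.linalg.solve(A,b); return x,[float(np.linalg.norm(np.cross(x-p,d))) for p,d in rs]
def proj(f,X):
    q=Rc(f).T@(np.array(X,float)-np.array(f["position"])); x=q[:2]/q[2]; x=x*(1+f["k1"]*(x@x))
    return np.array([f["fx"]*x[0]+f["cx"],f["fy"]*x[1]+f["cy"]])
def save(f,n): cv2.imwrite("pics/"+n,f["img"][:,:,::-1])
E
python3 - <<'E'
from h import *
F={n:viewer.grab_frame(n) for n in("side","top")}
for n,f in F.items():
    save(f,n+"0.png"); print(n,{k:f[k] for k in f if k!="img"})
np.set_printoptions(precision=1,suppress=True)
for t in "shaft_seat deck_edge pointer_tip crank crank_knob can coaster tin housing jack mouse meter vise".split():
    r=[]
    for n,f in F.items():
        try: o=viewer.pinpoint(t,f)
        except Exception as e: print(t,e); continue
        print(t,n,[(np.round(x["location"],1).tolist(),round(x["score"],2)) for x in o[:3]])
        if o: r.append(ray(f,o[0]["location"]))
    if len(r)==2: print("   ",*tri(r))
print(sensors.state())
E
```

```text
side {'fx': 367.03240340069067, 'fy': 367.03240340069067, 'cx': 257.5400636367614, 'cy': 192.5496058918831, 'k1': -0.04791696246697842, 'position': array([111.14333303, 869.40773509, 788.97701351]), 'attitude': array([-124.00193071,    1.36237432, -156.32864574]), 'shot': 1}
top {'fx': 431.49919955484944, 'fy': 431.49919955484944, 'cx': 255.37232465749454, 'cy': 188.3225177576052, 'k1': -0.09780931226531896, 'position': array([ 395.46668624,  -40.65726421, 1345.57872619]), 'attitude': array([-1.74701973e+02, -1.02071646e-01, -8.94735433e+01]), 'shot': 2}
shaft_seat side [([231.4, 212.0], 0.56)]
shaft_seat top [([225.5, 161.1], 0.47)]
    [588.5  45.6  78.2] [5.213034841023698, 5.213034841023629]
deck_edge side [([171.4, 209.8], 0.71), ([182.7, 292.5], 0.47)]
deck_edge top [([198.7, 101.7], 0.77)]
    [763.3 126.5  95.1] [6.363447897124929, 6.3634478971249475]
pointer_tip side [([166.6, 196.4], 0.63)]
pointer_tip top [([195.8, 100.2], 0.54), ([250.4, 176.8], 0.54)]
    [758.6 131.2 149.7] [1.321828734666462, 1.32182873466661]
crank side [([309.1, 195.0], 0.93), ([165.6, 196.1], 0.64)]
[... 1018 characters left out ...]
203536580456, 7.751203536580501]
meter side [([258.6, 297.1], 0.66)]
meter top [([155.5, 223.9], 0.74)]
    [399.5 267.7  -3.4] [6.584655949881225, 6.584655949881252]
vise side [([179.9, 291.8], 0.82)]
vise top [([139.3, 168.7], 0.83)]
    [589.6 332.2  -0.6] [11.421679255074412, 11.421679255074483]
{'time_s': 1.4, 'qpos': array([-70.1,  18.3,  89.6,  -0. ,  72. ,  -1.1]), 'qvel': array([ 0. , -0.1,  0. , -0. , -0. ,  0.1]), 'effort': array([ -0. , -41.2, -23.2,   0.1,   0. ,  -0. ]), 'ee_pos': array([ 206.2, -536.7,  228. ]), 'ee_rot': array([180.,   0.,  21.]), 'force': array([-0. , -0.8, -0.8]), 'torque': array([-0.1, -0. ,  0.1]), 'gripper_force': 0.0, 'gripper_width': 91.27564153893556}
```

View both.

```bash
python3 - <<'E'
import cv2
a=cv2.imread("pics/side0.png");b=cv2.imread("pics/top0.png")
cv2.imwrite("pics/s0c.png",cv2.resize(a[110:330,120:400],(784,600),interpolation=cv2.INTER_CUBIC))
cv2.imwrite("pics/t0c.png",cv2.resize(b[60:290,110:410],(780,598),interpolation=cv2.INTER_CUBIC))
E
```

```text
(no output)
```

View pics/s0c.png

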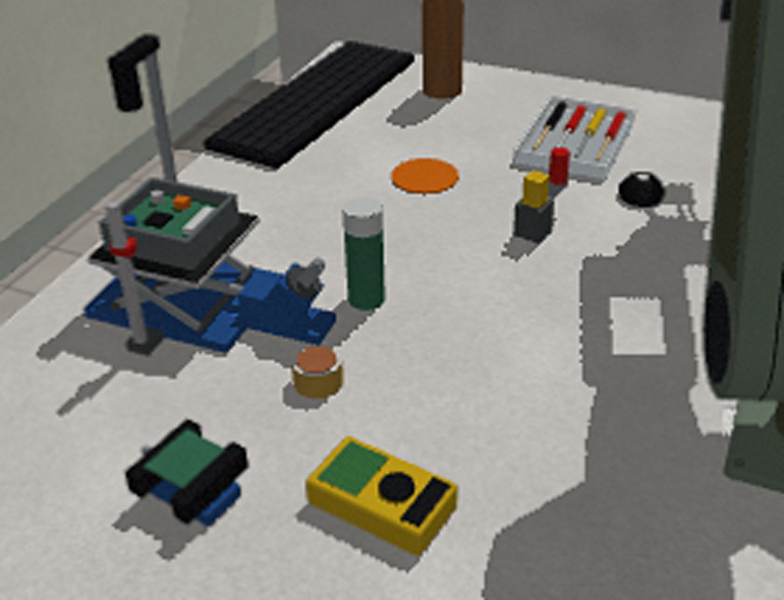

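View pics/t0c.png

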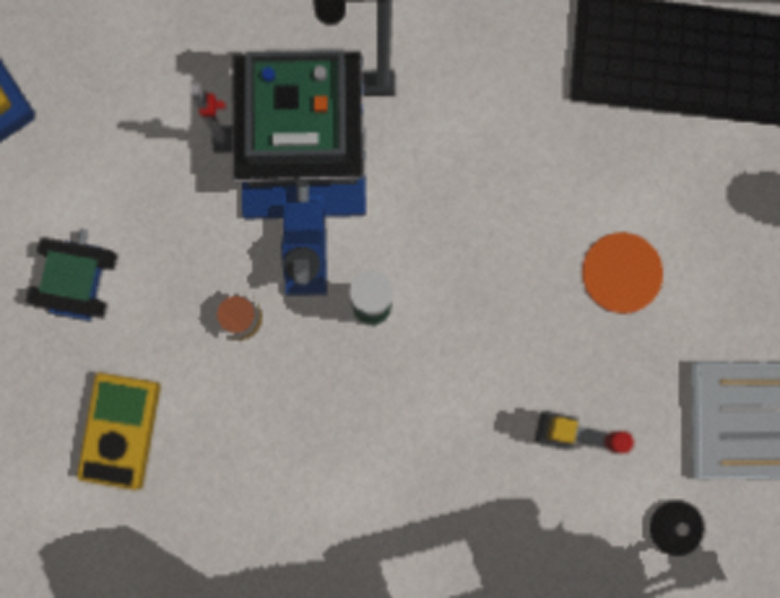

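```bash
python3 - <<'E'
from h import *
np.set_printoptions(precision=1,suppress=True)
F={n:viewer.grab_frame(n) for n in("side","top")}
def blob(f,lo,hi,box,cl=True):
    x0,y0,x1,y1=box; s=f["img"][y0:y1,x0:x1]; h=cv2.cvtColor(s,cv2.COLOR_RGB2HSV)
    m=cv2.inRange(h,lo,hi); n,l,st,c=cv2.connectedComponentsWithStats(m)
    k=1+np.argmax(st[1:,4]); return c[k]+[x0,y0],st[k]+[x0,y0,0,0,0],(l==k)
s,t=F["side"],F["top"]
O=((5,150,120),(18,255,255))
c1=blob(s,*O,(240,150,310,200))[0];c2=blob(t,*O,(320,130,380,200))[0]
print("coaster",atz(s,c1,4),atz(t,c2,4))
# crank yellow boss & red knob
Y=((20,120,80),(35,255,255));Rd=((0,150,80),(6,255,255))
b1=blob(s,*Y,(290,160,330,205));b2=blob(t,*Y,(310,210,340,240));k1=blob(s,*Rd,(305,155,335,185));k2=blob(t,*Rd,(335,215,365,245))
for n,b in(("boss s",b1),("boss t",b2),("knob s",k1),("knob t",k2)): print(n,b[0],b[1])
print("boss",atz(t,b2[0],90),tri([ray(s,b1[0]),ray(t,b2[0])]),"knob",atz(t,k2[0],96),tri([ray(s,k1[0]),ray(t,k2[0])]))
# deck outline top
g=cv2.cvtColor(t["img"],cv2.COLOR_RGB2HSV)[70:128,195:255]
# can white top
w1=blob(t,(0,0,165),(179,40,255),(240,160,265,182))
print("can top blob",w1[0],w1[1],atz(t,w1[0],140))
# repeated networks
acc={}
for i in range(4):
    F2={n:viewer.grab_frame(n) for n in("side","top")}
    for q in("shaft_seat","deck_edge","pointer_tip","can"):
        for n in F2:
            o=viewer.pinpoint(q,F2[n]); 
            if o: acc.setdefault((q,n),[]).append(o[0]["location"])
for k,v in acc.items(): print(k,np.array(v).tolist().__len__(),np.median(v,0),np.std(v,0))
for q in("shaft_seat","deck_edge","pointer_tip","can"):
    print(q,tri([ray(s,np.median(acc[q,"side"],0)),ray(t,np.median(acc[q,"top"],0))]))
a=cv2.resize(s["img"][170:250,140:240],(500,400),interpolation=cv2.INTER_LANCZOS4)
b=cv2.resize(t["img"][70:180,180:260],(291,400),interpolation=cv2.INTER_LANCZOS4)
cv2.imwrite("pics/z1.png",np.hstack([a,b])[:,:,::-1])
E
```

```text
coaster [ 598.  -336.1    4. ] [ 598.3 -336.6    4. ]
boss s [310.9 178.9] [306 172  10  14 107]
boss t [326.5 224.9] [322 220  10  11  86]
knob s [319.5 170.2] [316 164   7  14  73]
knob t [348.4 229.7] [345 226   8   8  51]
boss [ 406.9 -249.9   90. ] (array([ 407.2, -252.9,   71.6]), [0.1111954224740927, 0.11119542247402728]) knob [ 393.4 -312.8   96. ] (array([ 393.3, -317.1,   76.2]), [0.10700211803018446, 0.10700211803017831])
can top blob [256.8 166.1] [240 160  25  22 171] [570.3 -45.3 140. ]
('shaft_seat', 'side') 4 [231.9 208.3] [50.6 13. ]
('shaft_seat', 'top') 4 [226.1 163. ] [54.1  2.6]
('deck_edge', 'side') 4 [172.  208.2] [65.2 18. ]
('deck_edge', 'top') 3 [199.3 102.9] [1.3 1.5]
('pointer_tip', 'side') 4 [166.3 196.5] [1.3 1.2]
('pointer_tip', 'top') 4 [197.3 102.4] [66.8 28.7]
('can', 'side') 4 [247.8 220.9] [0.8 1.5]
('can', 'top') 4 [251.5 176.3] [0.8 0.5]
shaft_seat (array([583.3,  44. ,  92.7]), [2.354315768197787, 2.3543157681975955])
deck_edge (array([759.5, 124.6, 100.6]), [4.826982460270821, 4.826982460270651])
pointer_tip (array([756.6, 129. , 147.5]), [5.487540451191201, 5.487540451191319])
can (array([560.6, -28.7,  -5.8]), [1.927667158499457, 1.9276671584996024])
```

View pics/z1.png

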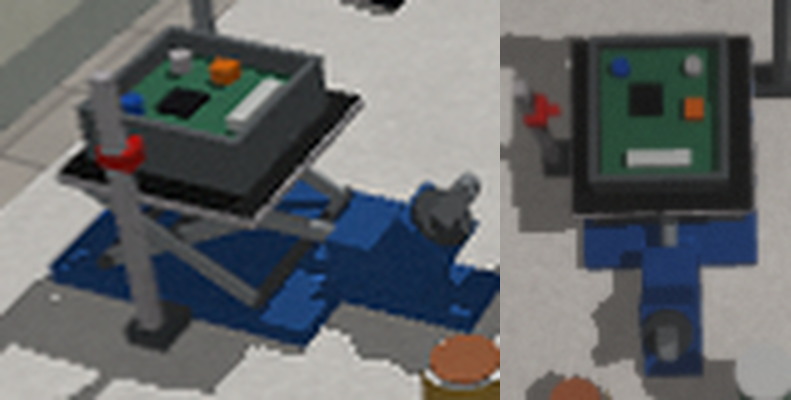

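```bash
python3 - <<'E'
from h import *
from scipy.optimize import least_squares
np.set_printoptions(precision=2,suppress=True)
F={n:viewer.grab_frame(n) for n in("side","top")};s,t=F["side"],F["top"]
T=[((245,75,100),(199.8,80.2)),((245,-75,100),(249.3,80.2)),((95,-75,100),(249,128.6)),((95,75,100),(199.8,128)),((0,0,75),(225.9,162.1)),((-22.9,0,107.8),(226.2,167))]
S=[((95,75,100),(190,213)),((95,-75,100),(212.4,189.6)),((245,75,100),(152,205.6)),((170,100,206),(160.6,185.6)),((-22.9,0,107.8),(233.4,206.6))]
def w(p,X): c,q=np.cos(p[2]),np.sin(p[2]); return np.array([p[0]+c*X[0]-q*X[1],p[1]+q*X[0]+c*X[1],X[2]])
def res(p,both=True): return np.concatenate([proj(t,w(p,X))-u for X,u in T]+[proj(s,w(p,X))-u for X,u in S])
r=least_squares(res,[588,46,0],loss='soft_l1'); p=r.x
print(p,np.degrees(p[2])); print(res(p).reshape(-1,2))
np.save("jack.npy",p)
out=[]
for f,(x0,y0,x1,y1) in((s,(150,180,180,210)),(t,(185,85,215,115))):
    k=13; a=cv2.resize(f["img"][y0:y1,x0:x1],None,fx=k,fy=k,interpolation=cv2.INTER_NEAREST)
    for z,c in((130,(0,255,255)),(140,(0,255,0)),(150,(255,255,0))):
        for y in(75,80,100):
            u=proj(f,w(p,(170,y,z))); cv2.circle(a,tuple(int(v) for v in (u-[x0,y0]+.5)*k),3,c,-1)
    out.append(a)
    for z in(130,140,150): print(z,proj(f,w(p,(170,78,z))))
    h=cv2.cvtColor(f["img"],cv2.COLOR_RGB2HSV); m=(cv2.inRange(h,(0,120,60),(8,255,255))|cv2.inRange(h,(172,120,60),(180,255,255)))[y0:y1,x0:x1]
    yy,xx=np.nonzero(m); print(np.c_[xx+x0,yy+y0].tolist())
cv2.imwrite("pics/z2.png",np.hstack(out)[:,:,::-1])
E
```

```text
[591.46  47.5    0.03] 1.4875623247479337
[[-0.48 -0.06]
 [ 0.15 -1.02]
 [ 1.21 -0.35]
 [-0.49  1.16]
 [-0.3  -0.2 ]
 [-1.28  0.99]
 [ 0.38  0.51]
 [ 0.52 -0.94]
 [-1.26 -1.86]
 [-0.73 -1.01]
 [ 1.18 -0.64]]
130 [168.07 201.37]
140 [167.56 198.76]
150 [167.05 196.13]
[[166, 197], [167, 197], [165, 198], [166, 198], [167, 198], [168, 198], [159, 199], [165, 199], [166, 199], [167, 199], [168, 199], [159, 200], [164, 200], [165, 200], [166, 200], [167, 200], [168, 200], [159, 201], [160, 201], [161, 201], [162, 201], [163, 201], [164, 201], [165, 201], [166, 201], [167, 201], [168, 201], [159, 202], [160, 202], [161, 202], [162, 202], [163, 202], [164, 202], [165, 202], [166, 202], [167, 202], [168, 202], [160, 203], [161, 203], [162, 203], [163, 203], [164, 203], [165, 203], [166, 203], [167, 203], [165, 204], [166, 204]]
130 [196.96 101.52]
140 [196.5  100.51]
150 [196.04  99.48]
[[190, 96], [191, 96], [189, 97], [190, 97], [191, 97], [192, 97], [189, 98], [190, 98], [191, 98], [192, 98], [193, 98], [189, 99], [190, 99], [191, 99], [192, 99], [193, 99], [194, 99], [195, 99], [189, 100], [190, 100], [191, 100], [192, 100], [193, 100], [194, 100], [195, 100], [196, 100], [189, 101], [190, 101], [191, 101], [192, 101], [193, 101], [194, 101], [195, 101], [187, 102], [188, 102], [189, 102], [190, 102], [191, 102], [192, 102], [187, 103], [188, 103], [189, 103], [190, 103], [191, 103], [192, 103], [188, 104], [189, 104], [190, 104], [191, 104], [192, 104]]
```

View pics/z2.png

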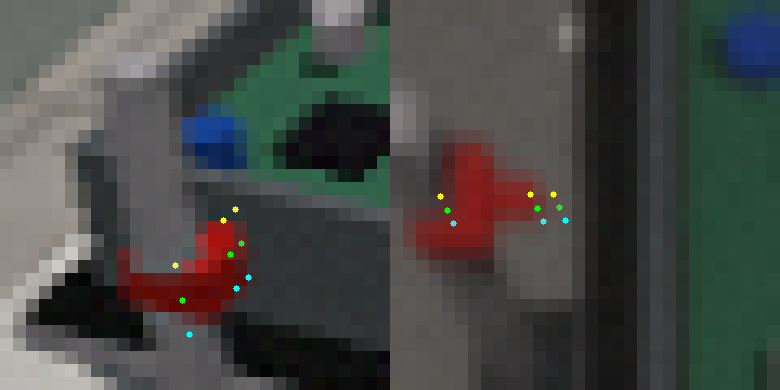

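```bash
cat >> h.py <<'E'
def here():
    s=sensors.state(); return np.array(s["ee_pos"]),rot(s["ee_rot"])
def rows(p0,R0,p1,R1,n):
    rv=R.from_matrix(R0.T@R1).as_rotvec(); out=[];Rk=R0
    for k in range(n):
        out.append(np.r_[Rk.T@(p1-p0)/n/10,rv/n]); Rk=Rk@R.from_rotvec(rv/n).as_matrix()
    return np.array(out)
def show(n,a,fmt=2):
    a=np.asarray(a); same=np.ptp(a[:,:3],axis=0).max()<.02
    print(n,len(a),"rows",("each " if same else ""),(a[:1] if same else a).round([2,2,2,4,4,4] if 0 else 3).tolist())
E
python3 - <<'E'
from h import *
f=viewer.grab_frame("side");t=viewer.grab_frame("top")
print(tri([ray(f,(249.3,186.6)),ray(t,(252.7,171.9))]),atz(t,(252.7,171.9),140),atz(f,(249.3,186.6),140))
p,R0=here(); print(p)
can=np.array([556,-29,0.])
a=can+[0,0,225]; show("to can",rows(p,R0,a,R0,17)); show("down",rows(a,R0,can+[0,0,100],R0,5))
E
```

```text
(array([553.9243196 , -33.93258152, 135.30418859]), [0.36800020660678523, 0.3680002066066863]) [553.6539909  -33.82531234 140.        ] [550.37559524 -27.51365905 140.        ]
[ 206.1997841  -536.76113341  227.94560833]
to can 17 rows each  [[2.992, -2.05, 0.017, 0.0, 0.0, 0.0]]
down 5 rows each  [[0.0, -0.0, 2.5, 0.0, 0.0, 0.0]]
```

Emit:
step_arm(plan=[2.976,-2.045,0,0,0,0,2.976,-2.045,0,0,0,0,2.976,-2.045,0,0,0,0,2.976,-2.045,0,0,0,0,2.976,-2.045,0,0,0,0], hand=8)

```text
time_s: 4.12
ee_pos: [309.0, -386.6, 228.0]
ee_rot: [180.0, -0.0, 21.0]
force: [-0.1, 0.3, -0.4]
gripper_width: 80.0
gripper_force: 0.0
```

Emit:
step_arm(plan=[2.976,-2.045,0,0,0,0,2.976,-2.045,0,0,0,0,2.976,-2.045,0,0,0,0,2.976,-2.045,0,0,0,0,2.976,-2.045,0,0,0,0])

```text
time_s: 4.53
ee_pos: [411.4, -237.6, 228.2]
ee_rot: [180.0, -0.0, 21.0]
force: [0.8, -0.4, 0.4]
gripper_width: 79.9
gripper_force: 0.0
```

Emit:
step_arm(plan=[2.976,-2.045,0,0,0,0,2.976,-2.045,0,0,0,0,2.976,-2.045,0,0,0,0,2.976,-2.045,0,0,0,0,2.976,-2.045,0,0,0,0])

```text
time_s: 4.95
ee_pos: [513.7, -88.6, 228.1]
ee_rot: [180.0, -0.0, 21.0]
force: [0.5, -0.3, 0.6]
gripper_width: 80.0
gripper_force: 0.0
```

Emit:
step_arm(plan=[2.976,-2.045,0,0,0,0,2.976,-2.045,0,0,0,0,0,0,1,0,0,0])

```text
time_s: 5.2
ee_pos: [558.3, -26.1, 219.3]
ee_rot: [180.0, -0.4, 21.3]
force: [-0.2, 0.7, 0.2]
gripper_width: 79.7
gripper_force: 0.0
```

Emit:
step_arm(plan=[0,0,2.4,0,0,0,0,0,2.4,0,0,0,0,0,2.4,0,0,0,0,0,2.4,0,0,0,0,0,2.2,0,0,0])

```text
time_s: 5.62
ee_pos: [553.2, -31.1, 98.6]
ee_rot: [-180.0, 0.0, 21.0]
force: [-0.1, 0.2, 0.5]
gripper_width: 79.8
gripper_force: 0.0
```

Emit:
step_arm(plan=[0,0,0,0,0,0,0,0,0,0,0,0,0,0,0,0,0,0,0,0,0,0,0,0], hand=3, newtons=15)

```text
time_s: 5.95
ee_pos: [555.0, -31.0, 101.7]
ee_rot: [179.9, -0.2, 21.0]
force: [0.0, -1.0, -1.2]
gripper_width: 56.2
gripper_force: 0.0
```

Emit:
step_arm(plan=[0,0,0,0,0,0,0,0,0,0,0,0])

```text
time_s: 6.12
ee_pos: [554.7, -31.1, 101.3]
ee_rot: [179.9, -0.1, 21.0]
force: [0.3, -1.3, 2.0]
gripper_width: 46.3
gripper_force: 15.0
```

Emit:
step_arm(plan=[0,0,-1,0,0,0,0,0,-2.5,0,0,0,0,0,-2.5,0,0,0])

```text
time_s: 6.37
ee_pos: [552.8, -30.7, 160.4]
ee_rot: [-179.9, 0.1, 21.0]
force: [0.7, 0.2, -1.6]
gripper_width: 45.8
gripper_force: 15.0
```

```bash
python3 - <<'E'
from h import *
f=viewer.grab_frame("side")
for u in ((277.9,145),(271.4,143.7),(285,143.7)): print(atz(f,u,0))
print(here()[0],sensors.state()["gripper_force"])
E
```

```text
[ 670.25252582 -600.25856614    0.        ]
[ 704.19623213 -601.97359412    0.        ]
[ 6.43566325e+02 -6.25275094e+02 -1.13686838e-13]
[556.41127194 -30.92911992 166.33580119] 14.984807074069977
```

Emit:
step_arm(plan=[-0.57,2.51,0,0,0,0,-0.57,2.51,0,0,0,0,-0.57,2.51,0,0,0,0,-0.57,2.51,0,0,0,0,-0.57,2.51,0,0,0,0])

```text
time_s: 6.83
ee_pos: [572.2, -159.2, 160.5]
ee_rot: [180.0, -0.0, 21.0]
force: [0.7, 0.2, -1.1]
gripper_width: 45.7
gripper_force: 15.0
```

Emit:
step_arm(plan=[-0.57,2.51,0,0,0,0,-0.57,2.51,0,0,0,0,-0.57,2.51,0,0,0,0,-0.57,2.51,0,0,0,0,-0.57,2.51,0,0,0,0])

```text
time_s: 7.25
ee_pos: [590.6, -286.7, 160.4]
ee_rot: [180.0, -0.0, 21.0]
force: [0.6, 0.3, -1.5]
gripper_width: 46.0
gripper_force: 15.0
```

Emit:
step_arm(plan=[-0.57,2.51,0,0,0,0,-0.57,2.51,0,0,0,0,0,0,0,0,0,0,0,0,0,0,0,0])

```text
time_s: 7.58
ee_pos: [597.7, -337.6, 159.8]
ee_rot: [-180.0, 0.0, 20.9]
force: [-0.9, 0.0, -1.8]
gripper_width: 45.6
gripper_force: 15.0
```

Emit:
step_arm(plan=[0,0,1.6,0,0,0,0,0,1.6,0,0,0,0,0,1.6,0,0,0,0,0,0.6,0,0,0,0,0,0,0,0,0])

```text
time_s: 8.0
ee_pos: [597.5, -335.0, 105.7]
ee_rot: [-179.9, 0.1, 21.1]
force: [0.0, -0.4, -1.5]
gripper_width: 45.6
gripper_force: 15.0
```

Emit:
step_arm(plan=[0,0,0.15,0,0,0,0,0,0,0,0,0])

```text
time_s: 8.17
ee_pos: [598.1, -335.9, 104.9]
ee_rot: [180.0, -0.0, 21.0]
force: [-0.6, 0.6, -1.0]
gripper_width: 45.9
gripper_force: 15.0
```

Emit:
step_arm(plan=[0,0,0.1,0,0,0,0,0,0,0,0,0])

```text
time_s: 8.33
ee_pos: [598.3, -336.2, 104.5]
ee_rot: [180.0, -0.1, 21.0]
force: [-1.6, 1.1, 3.2]
gripper_width: 45.9
gripper_force: 15.0
```

Emit:
step_arm(plan=[0,0,0,0,0,0,0,0,0,0,0,0,0,0,0,0,0,0,0,0,-1,0,0,0,0,0,-3,0,0,0], hand=8)

```text
time_s: 8.75
ee_pos: [595.4, -335.1, 139.4]
ee_rot: [-179.6, 0.4, 21.0]
force: [-0.1, 0.8, -0.3]
gripper_width: 76.3
gripper_force: 0.0
```

Emit:
step_arm(plan=[0,0,-4,0,0,0,0,0,-4,0,0,0])

```text
time_s: 8.92
ee_pos: [597.4, -336.3, 224.5]
ee_rot: [-179.9, 0.1, 21.0]
force: [0.8, -0.1, 0.8]
gripper_width: 79.5
gripper_force: 0.0
```

```bash
python3 - <<'E'
from h import *
p,R0=here(); print(p)
p=np.array([598,-336.3,223.]);R0=rot([180,0,21])
show("a",rows(p,R0,np.array([407,-253,220.]),rot([180,0,77.8]),9))
E
```

```text
[ 597.41367041 -336.28430607  224.52779011]
a 9 rows  [[-1.65, -1.625, 0.033, 0.0, 0.0, -0.11], [-1.461, -1.796, 0.033, 0.0, 0.0, -0.11], [-1.255, -1.946, 0.033, 0.0, 0.0, -0.11], [-1.033, -2.072, 0.033, 0.0, 0.0, -0.11], [-0.799, -2.173, 0.033, 0.0, 0.0, -0.11], [-0.555, -2.248, 0.033, 0.0, 0.0, -0.11], [-0.305, -2.295, 0.033, 0.0, 0.0, -0.11], [-0.051, -2.315, 0.033, 0.0, 0.0, -0.11], [0.204, -2.306, 0.033, 0.0, 0.0, -0.11]]
```

Emit:
step_arm(plan=[-1.65,-1.63,0,0,0,-0.11,-1.46,-1.8,0,0,0,-0.11,-1.26,-1.95,0,0,0,-0.11,-1.03,-2.07,0,0,0,-0.11,-0.8,-2.17,0,0,0,-0.11])

```text
time_s: 9.33
ee_pos: [490.8, -289.8, 224.3]
ee_rot: [179.9, 0.0, 52.8]
force: [0.5, 0.0, 0.5]
gripper_width: 80.0
gripper_force: 0.0
```

Emit:
step_arm(plan=[-0.56,-2.25,0,0,0,-0.11,-0.31,-2.3,0,0,0,-0.11,-0.05,-2.31,0,0,0,-0.11,0.2,-2.31,0,0,0,-0.11,0,0,0,0,0,0], hand=5.5)

```text
time_s: 9.75
ee_pos: [403.2, -251.4, 224.3]
ee_rot: [-179.9, -0.0, 77.9]
force: [-0.5, 1.5, 0.2]
gripper_width: 54.9
gripper_force: 0.0
```

```bash
python3 - <<'E'
from h import *
np.set_printoptions(precision=1,suppress=True)
s=viewer.grab_frame("side");t=viewer.grab_frame("top");print(sensors.state()["ee_pos"],sensors.state()["ee_rot"])
def med(n,f): 
    o=viewer.pinpoint(n,f); return [(x["location"],x["score"]) for x in o[:1]]
for n in("can","coaster","crank","crank_knob"):
    a,b=med(n,s),med(n,t); print(n,a,b, tri([ray(s,a[0][0]),ray(t,b[0][0])]) if a and b else "")
h=cv2.cvtColor(s["img"],cv2.COLOR_RGB2HSV)
save(s,"s3.png")
cv2.imwrite("pics/s3c.png",cv2.resize(s["img"][100:260,200:400],(800,600))[:,:,::-1])
E
```

```text
[ 406.9 -253.3  224.6] [179.9   0.1  77.6]
can [] [([347.7, 165.1], 0.96)] 
coaster [([269.5, 171.5], 0.59)] [([348.4, 168.2], 0.92)] (array([ 592.6, -327.8,   20.8]), [9.162351012181746, 9.16235101218169])
crank [([308.1, 196.7], 0.86)] [([318.9, 223.3], 0.58)] (array([ 411.6, -241.6,   -1.9]), [1.089684334564092, 1.0896843345639335])
crank_knob [([320.8, 167.5], 0.87)] []
```

View pics/s3c.png

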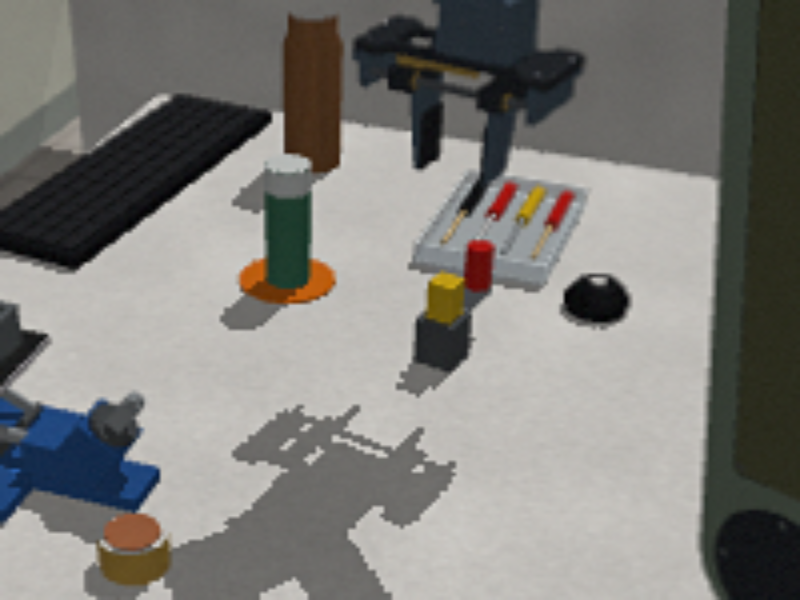

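Emit:
step_arm(plan=[0,0,3.5,0,0,0,0,0,3.5,0,0,0,0,0,3.5,0,0,0,0,0,3,0,0,0,0,0,1.8,0,0,0])

```text
time_s: 10.67
ee_pos: [405.4, -252.2, 67.4]
ee_rot: [-179.7, -0.1, 77.7]
force: [0.8, -0.1, 0.4]
gripper_width: 55.1
gripper_force: 0.0
```

Emit:
step_arm(plan=[0,0,0,0,0,0,0,0,0,0,0,0,0,0,0,0,0,0,0,0,0,0,0,0,0,0,0,0,0,0], hand=1, newtons=40)

```text
time_s: 11.08
ee_pos: [407.6, -253.7, 71.9]
ee_rot: [179.8, 0.1, 77.7]
force: [-0.5, 1.0, 0.8]
gripper_width: 25.8
gripper_force: 40.0
```

Emit:
step_arm(plan=[0,0,0,0,0,0])

```text
time_s: 11.17
ee_pos: [407.6, -253.7, 71.9]
ee_rot: [179.8, 0.1, 77.7]
force: [0.0, 0.7, 6.0]
gripper_width: 26.0
gripper_force: 40.0
```

Emit:
step_arm(plan=[0,0,-1,0,0,0,0,0,-3,0,0,0,0,0,-4,0,0,0,0,0,-4,0,0,0,0,0,0,0,0,0])

```text
time_s: 11.58
ee_pos: [410.6, -255.6, 198.0]
ee_rot: [179.1, 0.3, 77.7]
force: [1.8, -0.6, -3.9]
gripper_width: 25.8
gripper_force: 40.0
```

```bash
python3 - <<'E'
from h import *
np.set_printoptions(precision=2,suppress=True)
s=viewer.grab_frame("side");t=viewer.grab_frame("top");st=sensors.state();print(st["ee_pos"],st["ee_rot"],st["gripper_width"],st["force"])
p=np.load("jack.npy")
def w(X): c,q=np.cos(p[2]),np.sin(p[2]); return np.array([p[0]+c*X[0]-q*X[1],p[1]+q*X[0]+c*X[1],X[2]])
out=[]
for f,(x0,y0,x1,y1) in((s,(215,195,245,225)),(t,(210,150,240,180))):
    k=13;a=cv2.resize(f["img"][y0:y1,x0:x1],None,fx=k,fy=k,interpolation=cv2.INTER_NEAREST)
    ax=np.array([-np.sin(np.radians(35)),0,np.cos(np.radians(35))]);e=np.array([ax[2],0,-ax[0]])
    for d,c in((0,(255,255,0)),(40,(0,255,0))):
        cv2.circle(a,tuple(int(v) for v in (proj(f,w(ax*d+[0,0,75]))-[x0,y0]+.5)*k),4,c,-1)
    for th in np.arange(0,6.28,.4):
        cv2.circle(a,tuple(int(v) for v in (proj(f,w(np.array([0,0,75])+21*(np.cos(th)*e+np.sin(th)*np.array([0,1,0]))))-[x0,y0]+.5)*k),2,(255,0,255),-1)
    out.append(a); print(proj(f,w([0,0,75])),proj(f,w(ax*40+[0,0,75])))
cv2.imwrite("pics/z3.png",np.hstack(out)[:,:,::-1])
E
```

```text
[ 407.16 -253.34  191.69] [179.82   0.07  77.74] 25.985657919883028 [-0.22  0.49 -3.72]
[228.76 212.71] [234.6  205.97]
[225.6 161.9] [224.92 168.  ]
```

View pics/z3.png

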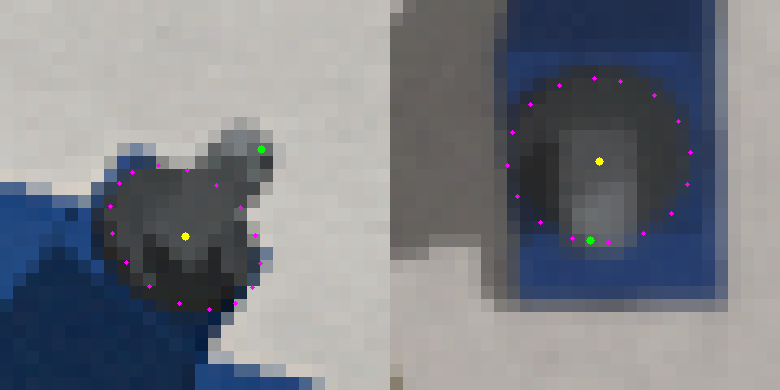

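```bash
cat >> h.py <<'E'
SEAT=np.array([593.5,46.5,75.]);psi=np.radians(1.0)
def jackR(): 
    c,s=np.cos(np.radians(35)),np.sin(np.radians(35))
    return R.from_euler('z',psi).as_matrix()@np.array([[0,c,s],[1,0,0],[0,s,-c]])
AX=-jackR()[:,2]
E
python3 - <<'E'
from h import *
np.set_printoptions(precision=2,suppress=True)
p,R0=here(); print(p,sensors.state()["force"],sensors.state()["qpos"]); R1=jackR()
pre=SEAT+AX*146; print(pre,R.from_matrix(R1).as_euler('xyz',degrees=True))
a=rows(p,R0,pre,R1,12); show("a",a)
E
```

```text
[ 407.16 -253.34  191.69] [-0.22  0.49 -3.72] [-33.26  11.27 105.03  -0.    63.51 -21.  ]
[509.77  45.04 194.6 ] [145.   0.  91.]
a 12 rows  [[2.611, 0.308, -0.026, -0.05, 0.006, -0.019], [2.605, 0.357, 0.006, -0.05, 0.006, -0.019], [2.598, 0.404, 0.041, -0.05, 0.006, -0.019], [2.59, 0.449, 0.078, -0.05, 0.006, -0.019], [2.58, 0.493, 0.117, -0.05, 0.006, -0.019], [2.57, 0.534, 0.159, -0.05, 0.006, -0.019], [2.559, 0.572, 0.202, -0.05, 0.006, -0.019], [2.546, 0.609, 0.247, -0.05, 0.006, -0.019], [2.533, 0.642, 0.294, -0.05, 0.006, -0.019], [2.519, 0.673, 0.342, -0.05, 0.006, -0.019], [2.504, 0.702, 0.392, -0.05, 0.006, -0.019], [2.488, 0.727, 0.443, -0.05, 0.006, -0.019]]
```

Emit:
step_arm(plan=[2.61,0.31,-0.03,-0.05,0.006,-0.019,2.61,0.36,0.01,-0.05,0.006,-0.019,2.6,0.4,0.04,-0.05,0.006,-0.019,2.59,0.45,0.08,-0.05,0.006,-0.019,2.58,0.49,0.12,-0.05,0.006,-0.019])

```text
time_s: 12.1
ee_pos: [447.6, -127.0, 189.0]
ee_rot: [165.8, -1.1, 83.4]
force: [0.3, 0.4, -3.6]
gripper_width: 25.4
gripper_force: 40.0
```

Emit:
step_arm(plan=[2.57,0.53,0.16,-0.05,0.006,-0.019,2.56,0.57,0.2,-0.05,0.006,-0.019,2.55,0.61,0.25,-0.05,0.006,-0.019,2.53,0.64,0.29,-0.05,0.006,-0.019,2.52,0.67,0.34,-0.05,0.006,-0.019])

```text
time_s: 12.52
ee_pos: [489.3, -2.9, 189.7]
ee_rot: [151.5, -0.6, 89.1]
force: [0.6, -1.0, -4.5]
gripper_width: 25.7
gripper_force: 40.0
```

Emit:
step_arm(plan=[2.5,0.7,0.39,-0.05,0.006,-0.019,2.49,0.73,0.44,-0.05,0.006,-0.019,0,0,0,0,0,0,0,0,0,0,0,0,0,0,0,0,0,0])

```text
time_s: 12.93
ee_pos: [507.1, 45.3, 191.1]
ee_rot: [145.8, -0.0, 91.2]
force: [-0.7, 0.3, -3.9]
gripper_width: 25.7
gripper_force: 40.0
```

```bash
python3 - <<'E'
from h import *
np.set_printoptions(precision=2,suppress=True)
p,R0=here(); st=sensors.state(); print(p,st["ee_rot"],st["force"],st["torque"],st["gripper_width"],(R0.T@(p-SEAT)))
s=viewer.grab_frame("side");t=viewer.grab_frame("top")
out=[]
for f,(x0,y0,x1,y1) in((s,(205,165,265,225)),(t,(200,140,260,200))):
    k=6.5;a=cv2.resize(f["img"][y0:y1,x0:x1],None,fx=k,fy=k,interpolation=cv2.INTER_NEAREST)
    for d,c in((71,(255,255,0)),(113,(0,255,0)),(121,(255,0,255))):  # mouth, etc
        pass
    for z,c in((71,(255,255,0)),(24,(0,255,255)),(-21,(0,255,0))):
        u=proj(f,p+R0@[0,0,z]);cv2.circle(a,tuple(int(v) for v in (u-[x0,y0]+.5)*k),3,c,-1)
    for d in(0,40):
        u=proj(f,SEAT+AX*d);cv2.circle(a,tuple(int(v) for v in (u-[x0,y0]+.5)*k),3,(255,0,255),-1)
    out.append(a)
cv2.imwrite("pics/z4.png",np.hstack(out)[:,:,::-1])
E
```

```text
[507.08  45.28 191.06] [145.77  -0.03  91.23] [-0.66  0.33 -3.87] [-0.04  0.63 -0.04] 25.693702267652704 [   0.7    -6.15 -144.57]
```

View pics/z4.png

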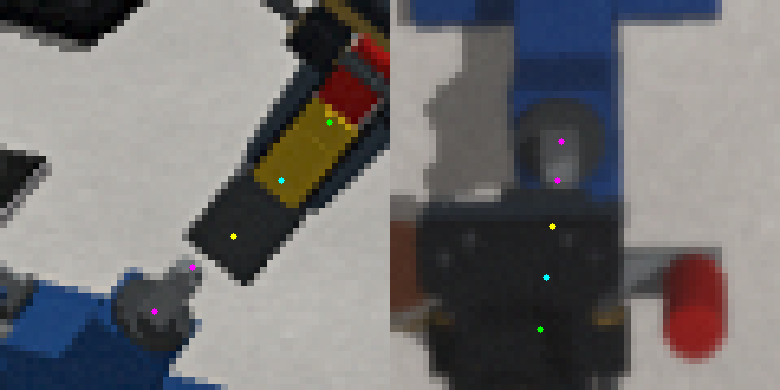

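```bash
python3 - <<'E'
from h import *
np.set_printoptions(precision=3,suppress=True)
p,R0=here(); R1=jackR()
show("a",rows(p,R0,SEAT+AX*(71+46),R1,3))
E
```

```text
a 3 rows each  [[0.01, 0.099, 0.935, -0.003, -0.001, 0.001]]
```

Emit:
step_arm(plan=[0.01,0.1,0.94,-0.003,-0.001,0.001,0.01,0.1,0.94,-0.003,-0.001,0.001,0.01,0.1,0.94,-0.003,-0.001,0.001,0,0,0,0,0,0,0,0,0,0,0,0])

```text
time_s: 13.45
ee_pos: [527.0, 45.2, 171.3]
ee_rot: [145.0, 0.0, 90.9]
force: [0.6, -0.8, -3.3]
gripper_width: 25.7
gripper_force: 40.0
```

Emit:
step_arm(plan=[0,0,0,0,0,0,0,0,0,0,0,0])

```text
time_s: 13.62
ee_pos: [527.3, 45.8, 172.3]
ee_rot: [144.9, -0.0, 90.9]
force: [-0.4, 0.2, -3.9]
gripper_width: 25.8
gripper_force: 40.0
```

```bash
python3 - <<'E'
from h import *
np.set_printoptions(precision=3,suppress=True)
for i in range(3):
    viewer.grab_frame("top"); p,R0=here(); R1=jackR(); print(p,sensors.state()["ee_rot"],"err in jack tool axes",R1.T@(p-SEAT),sensors.state()["force"])
E
```

```text
[527.27   45.898 172.397] [144.894  -0.014  90.962] err in jack tool axes [   0.554    1.612 -117.772] [ 0.04  -0.281 -4.176]
[527.248  46.019 172.38 ] [144.894  -0.015  90.973] err in jack tool axes [   0.676    1.586 -117.769] [ 0.768 -0.172 -3.626]
[527.26   46.091 172.357] [144.893  -0.016  90.98 ] err in jack tool axes [   0.747    1.583 -117.742] [-0.095  0.403 -3.916]
```

Emit:
step_arm(plan=[-0.05,-0.16,0.5,0,0,0,0,0,0.6,0,0,0,0,0,0.5,0,0,0,0,0,0,0,0,0])

```text
time_s: 14.1
ee_pos: [535.2, 45.3, 156.7]
ee_rot: [145.0, 0.0, 91.0]
force: [2.1, -5.3, -6.1]
gripper_width: 26.0
gripper_force: 40.0
```

Emit:
step_arm(plan=[0,0,0.5,0,0,0,0,0,0.5,0,0,0,0,0,0,0,0,0])

```text
time_s: 14.35
ee_pos: [541.1, 45.3, 148.4]
ee_rot: [145.1, 0.0, 91.0]
force: [2.3, -4.9, -5.4]
gripper_width: 26.1
gripper_force: 40.0
```

Emit:
step_arm(plan=[-0.08,0,0.5,0,0,0,0,0,0.5,0,0,0,0,0,0,0,0,0])

```text
time_s: 14.6
ee_pos: [547.0, 45.1, 140.3]
ee_rot: [145.0, -0.0, 91.0]
force: [1.5, -2.7, -4.2]
gripper_width: 25.9
gripper_force: 40.0
```

Emit:
step_arm(plan=[0,0,0.5,0,0,0,0,0,0.3,0,0,0,0,0,0,0,0,0])

```text
time_s: 14.85
ee_pos: [551.4, 45.2, 134.2]
ee_rot: [145.0, 0.0, 91.0]
force: [1.2, -2.1, -5.5]
gripper_width: 25.7
gripper_force: 40.0
```

Emit:
step_arm(plan=[0,0,0.2,0,0,0,0,0,0,0,0,0])

```text
time_s: 15.02
ee_pos: [551.7, 45.2, 133.8]
ee_rot: [144.9, 0.0, 91.0]
force: [-6.6, -3.0, 4.1]
gripper_width: 25.9
gripper_force: 40.0
```

```bash
python3 - <<'E'
from h import *
np.set_printoptions(precision=2,suppress=True)
p,R0=here(); st=sensors.state(); R1=jackR(); print(p,st["ee_rot"],R1.T@(p-SEAT),"F tool",R0.T@(st["force"]-np.array([0,0,-3.9])),st["torque"])
E
```

```text
[551.68  45.2  133.76] [144.94   0.    90.98] [ -0.57  -0.57 -72.13] F tool [ -2.93  -0.83 -10.41] [-0.51  0.92 -0.34]
```

Emit:
step_arm(plan=[0,0,0.1,0,0,0,0,0,0,0,0,0])

```text
time_s: 15.18
ee_pos: [551.7, 45.2, 133.6]
ee_rot: [144.9, 0.0, 91.0]
force: [-14.1, -3.4, 13.2]
gripper_width: 25.6
gripper_force: 40.0
```

Emit:
step_arm(plan=[0,0,0,0,0,0,0,0,0,0,0,0,0,0,0,0,0,0,0,0,-1.2,0,0,0,0,0,-2,0,0,0], hand=6)

```text
time_s: 15.6
ee_pos: [535.2, 45.4, 158.0]
ee_rot: [145.0, -0.0, 91.0]
force: [0.4, 0.3, -0.3]
gripper_width: 56.0
gripper_force: 0.0
```

Emit:
step_arm(plan=[0,0,-2.5,0,0,0,0,0,-1.5,0,0,0,0,0,0,0,0,0,0,0,0,0,0,0])

```text
time_s: 15.93
ee_pos: [512.5, 44.9, 192.6]
ee_rot: [144.7, -0.0, 91.0]
force: [-1.1, 0.5, -0.6]
gripper_width: 60.1
gripper_force: 0.0
```

```bash
python3 - <<'E'
from h import *
np.set_printoptions(precision=2,suppress=True)
p,R0=here(); R1=jackR(); print(p,sensors.state()["ee_rot"],R1.T@(p-SEAT),sensors.state()["force"])
s=viewer.grab_frame("side");t=viewer.grab_frame("top")
out=[];rs=[]
for f,(x0,y0,x1,y1) in((s,(205,165,265,225)),(t,(200,140,260,200))):
    k=6.5;a=cv2.resize(f["img"][y0:y1,x0:x1],None,fx=k,fy=k,interpolation=cv2.INTER_NEAREST)
    h=cv2.cvtColor(f["img"],cv2.COLOR_RGB2HSV)
    m=(cv2.inRange(h,(0,150,60),(6,255,255))|cv2.inRange(h,(174,150,60),(180,255,255)))[y0:y1,x0:x1]
    n,l,stt,c=cv2.connectedComponentsWithStats(m)
    j=1+np.argmax(stt[1:,4]);print(stt[j],c[j]+[x0,y0]);rs.append(ray(f,c[j]+[x0,y0]))
    u=proj(f,SEAT+AX*76-R1[:,0]*65);cv2.circle(a,tuple(int(v) for v in (u-[x0,y0]+.5)*k),3,(0,255,255),-1)
    out.append(a)
X,e=tri(rs);print(X,e,R1.T@(X-SEAT))
cv2.imwrite("pics/z5.png",np.hstack(out)[:,:,::-1])
E
```

```text
[512.53  44.88 192.6 ] [144.73  -0.03  91.01] [  -0.2     1.12 -142.79] [-1.05  0.48 -0.55]
[ 38  18  14  14 104] [249.47 189.38]
[44 28  8 14 95] [247.46 174.58]
[546.31 -19.15 135.37] [0.1944322663403252, 0.19443226634051652] [-64.82  -4.96 -77.17]
```

View pics/z5.png

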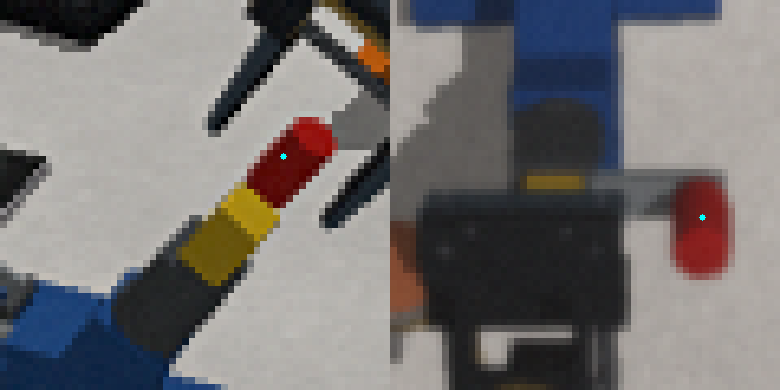

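Emit:
step_arm(plan=[-2.15,-0.19,0,0,0,0,-2.15,-0.19,0,0,0,0,-2.15,-0.19,0,0,0,0,0,0,1,0,0,0,0,0,1.5,0,0,0])

```text
time_s: 16.45
ee_pos: [523.1, -21.2, 167.2]
ee_rot: [144.9, -0.0, 90.8]
force: [0.3, -0.2, -0.3]
gripper_width: 60.1
gripper_force: 0.0
```

Emit:
step_arm(plan=[0,0,1.8,0,0,0,0,0,1.7,0,0,0,0,0,0.9,0,0,0,0,0,0,0,0,0,0,0,0,0,0,0])

```text
time_s: 16.87
ee_pos: [547.6, -19.0, 129.9]
ee_rot: [145.1, -0.0, 91.0]
force: [-0.4, -0.2, 0.3]
gripper_width: 59.9
gripper_force: 0.0
```

```bash
python3 - <<'E'
from h import *
np.set_printoptions(precision=2,suppress=True)
p,R0=here(); R1=jackR(); print(p,sensors.state()["ee_rot"],R1.T@(p-SEAT),sensors.state()["force"],sensors.state()["qpos"])
E
```

```text
[547.62 -18.96 129.93] [145.11  -0.03  91.  ] [-64.65  -7.01 -71.96] [-0.37 -0.23  0.32] [ -5.32  10.35 128.08  28.02   7.75 -32.97]
```

Emit:
step_arm(plan=[0,0,-1,0,0,0,0,0,-2,0,0,0,0,0,-2.5,0,0,0,0,0,-0.5,0,0,0,0,0,0,0,0,0])

```text
time_s: 17.28
ee_pos: [513.4, -19.8, 182.8]
ee_rot: [144.7, 0.0, 91.0]
force: [1.1, -0.4, 0.1]
gripper_width: 59.9
gripper_force: 0.0
```

```bash
cat >> h.py <<'E'
def knobR(phi=160):
    a=np.radians(180-phi); c,s=np.cos(a),np.sin(a)
    return R.from_euler('z',psi).as_matrix()@np.array([[c,0,s],[0,-1,0],[s,0,-c]])
U,V=jackR()[:,1],jackR()[:,0]
def knobTCP(th,zk=80.,r=65.,back=0,C=None):
    C=SEAT if C is None else C
    Rk=knobR(); return C+AX*zk+r*(-V*np.cos(th)-U*np.sin(th))+Rk[:,2]*(5-back)
E
python3 - <<'E'
from h import *
np.set_printoptions(precision=2,suppress=True)
p,R0=here(); R1=knobR(); print(p,sensors.state()["qpos"])
q=knobTCP(.075,back=55); print(q,np.degrees(np.linalg.norm(R.from_matrix(R0.T@R1).as_rotvec())))
show("a",rows(p,R0,q,R1,14))
print(R1.T@(knobTCP(.075)-q))
E
```

```text
[513.44 -19.85 182.81] [ -6.01   2.32 127.48  15.1   15.61 -20.32]
[527.66 -19.48 184.72] 91.03557534500078
a 14 rows  [[0.001, 0.091, 0.048, 0.015, -0.015, 0.111], [0.012, 0.091, 0.046, 0.015, -0.015, 0.111], [0.022, 0.09, 0.045, 0.015, -0.015, 0.111], [0.033, 0.087, 0.043, 0.015, -0.015, 0.111], [0.043, 0.084, 0.041, 0.015, -0.015, 0.111], [0.053, 0.079, 0.039, 0.015, -0.015, 0.111], [0.062, 0.073, 0.037, 0.015, -0.015, 0.111], [0.07, 0.066, 0.035, 0.015, -0.015, 0.111], [0.078, 0.058, 0.033, 0.015, -0.015, 0.111], [0.084, 0.05, 0.031, 0.015, -0.015, 0.111], [0.09, 0.041, 0.029, 0.015, -0.015, 0.111], [0.094, 0.031, 0.027, 0.015, -0.015, 0.111], [0.097, 0.021, 0.025, 0.015, -0.015, 0.111], [0.099, 0.01, 0.023, 0.015, -0.015, 0.111]]
[-0.  0. 55.]
```

Emit:
step_arm(plan=[0,0.09,0.05,0.015,-0.015,0.111,0.01,0.09,0.05,0.015,-0.015,0.111,0.02,0.09,0.05,0.015,-0.015,0.111,0.03,0.09,0.04,0.015,-0.015,0.111,0.04,0.08,0.04,0.015,-0.015,0.111], hand=4.4)

```text
time_s: 17.7
ee_pos: [518.1, -19.3, 180.3]
ee_rot: [152.4, -12.6, 62.9]
force: [-0.2, -0.2, 0.1]
gripper_width: 43.9
gripper_force: 0.0
```

Emit:
step_arm(plan=[0.05,0.08,0.04,0.015,-0.015,0.111,0.06,0.07,0.04,0.015,-0.015,0.111,0.07,0.07,0.04,0.015,-0.015,0.111,0.08,0.06,0.03,0.015,-0.015,0.111,0.08,0.05,0.03,0.015,-0.015,0.111])

```text
time_s: 18.12
ee_pos: [523.3, -18.9, 180.8]
ee_rot: [166.2, -20.0, 30.3]
force: [-0.5, 0.1, 0.3]
gripper_width: 44.3
gripper_force: 0.0
```

Emit:
step_arm(plan=[0.09,0.04,0.03,0.015,-0.015,0.111,0.09,0.03,0.03,0.015,-0.015,0.111,0.1,0.02,0.03,0.015,-0.015,0.111,0.1,0.01,0.02,0.015,-0.015,0.111,0,0,0,0,0,0])

```text
time_s: 18.53
ee_pos: [528.4, -19.2, 181.7]
ee_rot: [179.1, -19.9, 3.1]
force: [0.5, 0.1, 0.2]
gripper_width: 43.9
gripper_force: 0.0
```

Emit:
step_arm(plan=[0,0,0,0,0,0,0,0,0,0,0,0])

```text
time_s: 18.7
ee_pos: [526.9, -19.0, 181.5]
ee_rot: [178.9, -19.9, 3.4]
force: [-0.6, -0.1, -0.3]
gripper_width: 44.1
gripper_force: 0.0
```

```bash
python3 - <<'E'
from h import *
np.set_printoptions(precision=3,suppress=True)
viewer.grab_frame("top");p,R0=here(); R1=knobR(); st=sensors.state(); print(p,st["ee_rot"],st["qpos"],st["gripper_width"])
show("corr",rows(p,R0,knobTCP(.075,back=55),R1,1)); show("all",rows(p,R0,knobTCP(.075),R1,5))
E
```

```text
[526.776 -18.932 181.693] [178.946 -19.863   3.406] [ -4.255   7.543 114.535   2.514  38.117  80.816] 44.109333800790495
corr 1 rows each  [[0.183, 0.064, -0.255, 0.004, 0.002, 0.04]]
all 5 rows each  [[0.039, 0.008, 1.049, 0.001, 0.0, 0.008]]
```

Emit:
step_arm(plan=[0.04,0.01,1.05,0.001,0,0.008,0.04,0.01,1.05,0.001,0,0.008,0.04,0.01,1.05,0.001,0,0.008,0.04,0.01,1.05,0.001,0,0.008,0.04,0.01,1.05,0.001,0,0.008])

```text
time_s: 19.17
ee_pos: [547.0, -19.3, 132.1]
ee_rot: [-179.9, -19.9, 0.8]
force: [-0.0, 0.4, 0.6]
gripper_width: 44.0
gripper_force: 0.0
```

Emit:
step_arm(plan=[0,0,0,0,0,0,0,0,0,0,0,0,0,0,0,0,0,0,0,0,0,0,0,0,0,0,0,0,0,0], hand=1, newtons=25)

```text
time_s: 19.58
ee_pos: [546.8, -19.0, 134.0]
ee_rot: [-179.9, -19.9, 0.8]
force: [-1.1, 2.6, -0.8]
gripper_width: 25.5
gripper_force: 24.9
```

```bash
python3 - <<'E'
from h import *
np.set_printoptions(precision=3,suppress=True)
viewer.grab_frame("top");p,R0=here(); R1=knobR(); st=sensors.state(); print(p,st["ee_rot"],st["qpos"],st["gripper_width"],st["force"],st["gripper_force"])
d=p-R0[:,2]*5-SEAT; print("knob in (V,U,AX)",V@d,U@d,AX@d)
show("corr",rows(p,R0,knobTCP(.075),R1,1))
for n in(24,):
    print("steps: thetas", [ (R1.T@(knobTCP(a+2*np.pi/n)-knobTCP(a))/10).round(2).tolist() for a in np.arange(n)*2*np.pi/n])
E
```

```text
[546.751 -19.001 134.021] [-179.872  -19.945    0.846] [ -4.301  12.567 116.344   3.625  31.279  82.06 ] 25.607032524159557 [-0.354  3.05  -0.737] 24.914302825927734
knob in (V,U,AX) -64.68216320393294 -4.073328637977747 80.64082879248447
corr 1 rows each  [[-0.06, 0.014, 0.083, -0.001, 0.001, -0.003]]
steps: thetas [[-1.62, -0.22, 0.44], [-1.51, -0.65, 0.41], [-1.3, -1.03, 0.35], [-1.0, -1.35, 0.27], [-0.63, -1.57, 0.17], [-0.21, -1.68, 0.06], [0.21, -1.68, -0.06], [0.63, -1.57, -0.17], [1.0, -1.35, -0.27], [1.3, -1.03, -0.35], [1.51, -0.65, -0.41], [1.63, -0.22, -0.44], [1.62, 0.22, -0.44], [1.51, 0.65, -0.41], [1.3, 1.03, -0.35], [1.0, 1.35, -0.27], [0.63, 1.57, -0.17], [0.21, 1.68, -0.06], [-0.21, 1.68, 0.06], [-0.63, 1.57, 0.17], [-1.0, 1.35, 0.27], [-1.3, 1.03, 0.35], [-1.51, 0.65, 0.41], [-1.62, 0.22, 0.44]]
```

Emit:
step_arm(plan=[-1.23,-0.21,0.33,0,0,0,-1.51,-0.65,0.41,0,0,0,-1.3,-1.03,0.35,0,0,0])

```text
time_s: 19.88
ee_pos: [512.7, -2.1, 110.4]
ee_rot: [180.0, -20.1, 0.8]
force: [3.9, -0.6, -2.2]
gripper_width: 25.6
gripper_force: 25.0
```

Emit:
step_arm(plan=[-1.0,-1.35,0.27,0,0,0,-0.63,-1.57,0.17,0,0,0,-0.21,-1.68,0.06,0,0,0])

```text
time_s: 20.13
ee_pos: [495.2, 44.5, 98.5]
ee_rot: [-180.0, -19.9, 0.8]
force: [3.0, -2.3, -2.2]
gripper_width: 25.5
gripper_force: 25.0
```

```bash
cat > k.py <<'E'
from h import *
np.set_printoptions(precision=2,suppress=True)
p,R0=here(); st=sensors.state(); d=p-R0[:,2]*5-SEAT; print("V,U,AX",V@d,U@d,AX@d,"th",np.degrees(np.arctan2(-U@d,-V@d)),"r",np.hypot(V@d,U@d),"F VUA",np.array([V,U,AX])@st["force"],st["torque"],st["qpos"],st["gripper_width"])
E
python3 k.py
```

```text
V,U,AX -0.2559762363234445 -65.75916729762594 80.45466639776485 th 89.77696974395171 r 65.75966550637798 F VUA [-2.39  1.2  -3.5 ] [-0.6   0.13 -0.37] [  4.62  11.54 124.83  -3.1   23.79  96.41] 25.527632120525556
```

Emit:
step_arm(plan=[0.21,-1.68,-0.06,0,0,0,0.63,-1.57,-0.17,0,0,0,1.0,-1.35,-0.27,0,0,0,1.3,-1.03,-0.35,0,0,0])

```text
time_s: 20.47
ee_pos: [519.6, 101.6, 116.9]
ee_rot: [180.0, -19.7, 0.9]
force: [-3.6, -3.9, 2.2]
gripper_width: 25.1
gripper_force: 25.0
```

Emit:
step_arm(plan=[1.51,-0.65,-0.41,0,0,0,1.62,-0.22,-0.44,0,0,0,1.62,0.22,-0.44,0,0,0,1.51,0.65,-0.41,0,0,0])

```text
time_s: 20.8
ee_pos: [574.3, 103.5, 155.8]
ee_rot: [-179.8, -19.8, 0.9]
force: [-3.8, 1.4, 2.8]
gripper_width: 25.7
gripper_force: 25.0
```

Emit:
step_arm(plan=[1.3,1.03,-0.35,0,0,0,1.0,1.35,-0.27,0,0,0,0.63,1.57,-0.17,0,0,0,0.21,1.68,-0.06,0,0,0])

```text
time_s: 21.13
ee_pos: [603.0, 46.5, 174.9]
ee_rot: [-179.8, -20.0, 0.9]
force: [-2.9, 1.9, 0.4]
gripper_width: 25.8
gripper_force: 25.0
```

```bash
python3 k.py
```

```text
V,U,AX -0.13141016617864223 66.32371430667044 81.20707858978494 th -89.88647743671646 r 66.32384449098691 F VUA [ 1.97 -2.12  1.99] [0.65 1.01 0.3 ] [  3.76  14.67 106.22  -1.31  39.13  93.75] 25.75938401261663
```

Emit:
step_arm(plan=[-0.21,1.68,0.06,0,0,0,-0.63,1.57,0.17,0,0,0,-1.0,1.35,0.27,0,0,0,-1.3,1.03,0.35,0,0,0,-1.51,0.65,0.41,0,0,0])

```text
time_s: 21.55
ee_pos: [564.1, -17.0, 146.6]
ee_rot: [-179.8, -20.1, 0.7]
force: [-0.3, 8.4, 0.4]
gripper_width: 25.5
gripper_force: 25.1
```

Emit:
step_arm(plan=[-1.62,0.22,0.44,0,0,0,-1.62,-0.22,0.44,0,0,0,-1.51,-0.65,0.41,0,0,0,-1.3,-1.03,0.35,0,0,0,-1.0,-1.35,0.27,0,0,0])

```text
time_s: 21.97
ee_pos: [504.2, 11.9, 104.7]
ee_rot: [-179.9, -20.2, 0.8]
force: [1.2, -1.6, 1.9]
gripper_width: 25.4
gripper_force: 25.0
```

Emit:
step_arm(plan=[-0.63,-1.57,0.17,0,0,0,-0.21,-1.68,0.06,0,0,0,0.21,-1.68,-0.06,0,0,0,0.63,-1.57,-0.17,0,0,0,1.0,-1.35,-0.27,0,0,0])

```text
time_s: 22.38
ee_pos: [510.1, 91.2, 110.1]
ee_rot: [-180.0, -19.9, 0.9]
force: [-1.0, -5.6, 1.9]
gripper_width: 25.6
gripper_force: 25.0
```

Emit:
step_arm(plan=[1.3,-1.03,-0.35,0,0,0,1.51,-0.65,-0.41,0,0,0,1.62,-0.22,-0.44,0,0,0,1.62,0.22,-0.44,0,0,0,1.51,0.65,-0.41,0,0,0])

```text
time_s: 22.8
ee_pos: [574.6, 103.5, 155.8]
ee_rot: [-179.8, -19.9, 0.9]
force: [-3.8, 1.2, 1.1]
gripper_width: 25.6
gripper_force: 25.0
```

Emit:
step_arm(plan=[1.3,1.03,-0.35,0,0,0,1.0,1.35,-0.27,0,0,0,0.63,1.57,-0.17,0,0,0,0.21,1.68,-0.06,0,0,0,-0.21,1.68,0.06,0,0,0])

```text
time_s: 23.22
ee_pos: [601.4, 29.5, 173.4]
ee_rot: [-179.8, -20.0, 0.8]
force: [-2.9, 3.8, 0.4]
gripper_width: 25.9
gripper_force: 25.0
```

Emit:
step_arm(plan=[-0.63,1.57,0.17,0,0,0,-1.0,1.35,0.27,0,0,0,-1.3,1.03,0.35,0,0,0,-1.51,0.65,0.41,0,0,0,-1.62,0.22,0.44,0,0,0])

```text
time_s: 23.63
ee_pos: [550.9, -19.4, 137.1]
ee_rot: [-179.8, -20.1, 0.7]
force: [2.1, 9.0, 1.1]
gripper_width: 25.6
gripper_force: 25.0
```

```bash
python3 k.py
```

```text
V,U,AX -65.15735139709244 1.0146915697147996 80.77656694180492 th -0.8921916578638079 r 65.16525178395182 F VUA [ 8.94  2.5  -0.41] [ 2.01 -0.21  0.92] [ -4.34  12.62 115.78   3.69  31.59  82.08] 25.55152725074334
```

Emit:
step_arm(plan=[-1.62,-0.22,0.44,0,0,0,-1.51,-0.65,0.41,0,0,0,-1.3,-1.03,0.35,0,0,0,-1.0,-1.35,0.27,0,0,0,-0.63,-1.57,0.17,0,0,0])

```text
time_s: 24.05
ee_pos: [498.3, 27.8, 100.7]
ee_rot: [-179.9, -20.1, 0.8]
force: [0.5, -2.1, 1.1]
gripper_width: 25.5
gripper_force: 25.0
```

Emit:
step_arm(plan=[-0.21,-1.68,0.06,0,0,0,0.21,-1.68,-0.06,0,0,0,0.63,-1.57,-0.17,0,0,0,1.0,-1.35,-0.27,0,0,0])

```text
time_s: 24.38
ee_pos: [510.1, 91.2, 110.1]
ee_rot: [-180.0, -19.9, 0.9]
force: [-0.6, -5.1, 2.1]
gripper_width: 25.3
gripper_force: 25.0
```

Emit:
step_arm(plan=[1.3,-1.03,-0.35,0,0,0,1.51,-0.65,-0.41,0,0,0,1.62,-0.22,-0.44,0,0,0,0,0,0,0,0,0])

```text
time_s: 24.72
ee_pos: [550.8, 111.4, 139.0]
ee_rot: [-179.9, -20.2, 0.9]
force: [-4.2, 2.8, 7.7]
gripper_width: 25.8
gripper_force: 25.0
```

```bash
python3 k.py; python3 - <<'E'
from h import *
np.set_printoptions(precision=2,suppress=True)
D=np.load("jack.npy")
acc={}
for i in range(5):
    F={n:viewer.grab_frame(n) for n in("side","top")}
    for q in("deck_edge","pointer_tip"):
        for n in F:
            o=viewer.pinpoint(q,F[n])
            if o: acc.setdefault((q,n),[]).append(o[0]["location"])
for k,v in acc.items(): print(k,len(v),np.median(v,0),np.std(v,0))
def w(X): c,s=np.cos(psi),np.sin(psi); return np.array([SEAT[0]+c*X[0]-s*X[1],SEAT[1]+s*X[0]+c*X[1],X[2]])
z=100+15*(900-7)/360; out=[]
for f,(x0,y0,x1,y1) in((F["side"],(150,175,190,215)),(F["top"],(180,80,220,120))):
    k=9.75;a=cv2.resize(f["img"][y0:y1,x0:x1],None,fx=k,fy=k,interpolation=cv2.INTER_NEAREST)
    P=[(w((170,75,z)),(255,255,0)),(w((95,75,z)),(255,0,255)),(w((245,75,z)),(255,0,255))]+[(w((170,79,h)),c) for h,c in((138,(0,255,255)),(146,(0,255,0)))]
    for X,c in P:
        cv2.circle(a,tuple(int(v) for v in (proj(f,X)-[x0,y0]+.5)*k),3,c,-1)
    out.append(a)
cv2.imwrite("pics/z6.png",np.hstack(out)[:,:,::-1])
E
```

```text
V,U,AX 65.62942625930923 3.936190137226555 81.1244373269926 th -176.5677400945177 r 65.74735876004836 F VUA [2.89 1.   8.73] [0.22 0.6  0.01] [ 12.46  13.51 114.17  -7.13  32.68 106.91] 25.80564457639626
('deck_edge', 'side') 5 [168.1 200. ] [0.82 0.85]
('deck_edge', 'top') 5 [195.1  97.8] [15.9  50.94]
('pointer_tip', 'side') 5 [163.5 195.9] [1.88 1.42]
('pointer_tip', 'top') 5 [195.1 102.5] [0.82 2.03]
```

View pics/z6.png

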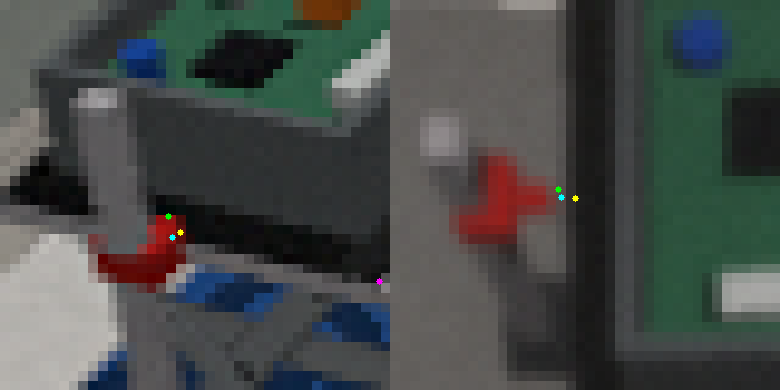

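```bash
python3 - <<'E'
from h import *
np.set_printoptions(precision=2,suppress=True,linewidth=200)
N=12
f=viewer.grab_frame("side"); I=f["img"].astype(float)
for i in range(7): I+=viewer.grab_frame("side")["img"]
I/=8; g=I.mean(2)
print("grey rows193-206, cols151-156 & 169-190"); c=list(range(150,157))+list(range(168,191,2))
print("    ",c)
for r in range(190,208): print(r,g[r,c].astype(int))
print("red-excess cols 158-172")
for r in range(194,205): print(r,(I[r,158:173,0]-I[r,158:173,1]).astype(int))
def w(X): c,s=np.cos(psi),np.sin(psi); return np.array([SEAT[0]+c*X[0]-s*X[1],SEAT[1]+s*X[0]+c*X[1],X[2]])
for X in((245,75,137.2),(170,75,137.2),(95,75,137.2),(170,81,137.2),(170,81,145),(170,81,141.2),(170,100,140),(170,100,206)): print(X,proj(f,w(X)))
E
```

```text
grey rows193-206, cols151-156 & 169-190
     [150, 151, 152, 153, 154, 155, 156, 168, 170, 172, 174, 176, 178, 180, 182, 184, 186, 188, 190]
190 [127 120 128 111  59  40  48  48  47  48  48  48  48  48  48  48  44  49  48]
191 [120 131 114  56  16  39  49  49  48  49  48  48  49  48  47  48  47  48  48]
192 [134 118  57  11  10  18  36  48  48  48  48  48  48  49  48  49  48  48  49]
193 [120  57  17  12  13  14  14  48  48  47  48  49  48  48  48  48  48  48  48]
194 [59 13 10 11 13 14 14 50 49 49 49 48 48 49 48 48 47 49 48]
195 [60 36 17  9 11 12 13 23 41 51 49 47 48 48 48 48 48 48 50]
196 [87 91 95 82 50 26 18 12 14 23 41 51 49 49 49 48 48 49 34]
197 [104  92  85  86  88  91  91  34  14  13  13  21  39  51  49  48  49  47  26]
198 [139 140 130 123 108  99  94  39  12  13  13  12  14  21  39  49  49  40  26]
199 [137 138 138 130 166 188 165  35   8  10  11  12  14  13  13  21  39  28  25]
200 [136 136 133 168 186 180 179  63  81  43  12  12  12  13  14  13  24  26  25]
201 [136 143 166 179 178 177 179  41  91  95  98  54  14   9  12  11  25  26  18]
202 [146 168 179 179 180 179 177
[... 708 characters left out ...]
  1   0   0   1   0   0  -5  92 148 137  71   0  -1  -2  -1]
199 [  0  52  30  -1   0  -1  -8  67 132 119  70  18  -2   0  -1]
200 [ -2  31  20  -4  -4  -7  72 135 116  89  46   7   0   1   0]
201 [ 0 18 88 67 59 60 78 92 85 82 67 10  2  4  3]
202 [  0  22  74  87  83  83  81  76  76  84  21   4 -13 -10  -6]
203 [  1  10  27  51  75  86  84  83  88  20   2 -15 -39 -36 -37]
204 [  1   0  -1  -2  -4   9  31  57  24   0 -16 -40 -37 -37 -26]
(245, 75, 137.2) [148.49 193.65]
(170, 75, 137.2) [167.98 198.38]
(95, 75, 137.2) [188.41 203.33]
(170, 81, 137.2) [166.89 199.41]
(170, 81, 145) [166.49 197.36]
(170, 81, 141.2) [166.69 198.36]
(170, 100, 140) [163.24 201.97]
(170, 100, 206) [159.56 183.98]
```

Emit:
step_arm(plan=[1.62,0.22,-0.44,0,0,0,1.51,0.65,-0.41,0,0,0,1.3,1.03,-0.35,0,0,0,1.0,1.35,-0.27,0,0,0,0.63,1.57,-0.17,0,0,0])

```text
time_s: 27.03
ee_pos: [600.9, 63.6, 173.6]
ee_rot: [-179.8, -20.0, 0.9]
force: [-3.6, 1.9, 0.6]
gripper_width: 25.7
gripper_force: 25.0
```

Emit:
step_arm(plan=[0.21,1.68,-0.06,0,0,0,-0.21,1.68,0.06,0,0,0,-0.63,1.57,0.17,0,0,0,-1.0,1.35,0.27,0,0,0,-1.3,1.03,0.35,0,0,0])

```text
time_s: 27.45
ee_pos: [576.7, -10.5, 155.4]
ee_rot: [-179.8, -20.0, 0.8]
force: [-0.8, 7.4, -1.0]
gripper_width: 25.7
gripper_force: 25.0
```

Emit:
step_arm(plan=[-1.51,0.65,0.41,0,0,0,-1.62,0.22,0.44,0,0,0,-1.62,-0.22,0.44,0,0,0,0,0,0,0,0,0,0,0,0,0,0,0])

```text
time_s: 27.87
ee_pos: [535.9, -16.9, 126.5]
ee_rot: [-179.9, -20.0, 0.8]
force: [-0.9, 2.3, 1.1]
gripper_width: 25.6
gripper_force: 25.0
```

```bash
python3 k.py; python3 - <<'E'
from h import *
np.set_printoptions(precision=2,suppress=True,linewidth=200)
f=viewer.grab_frame("side"); I=f["img"].astype(float)
for i in range(7): I+=viewer.grab_frame("side")["img"]
I/=8; g=I.mean(2); t=viewer.grab_frame("top")
c=list(range(150,157))+list(range(167,191,2))
print("    ",c)
for r in range(190,205): print(r,g[r,c].astype(int))
print("red-excess cols 158-172")
for r in range(194,205): print(r,(I[r,158:173,0]-I[r,158:173,1]).astype(int))
def w(X): c,s=np.cos(psi),np.sin(psi); return np.array([SEAT[0]+c*X[0]-s*X[1],SEAT[1]+s*X[0]+c*X[1],X[2]])
z=145.3
for X in((245,75,z),(170,75,z),(95,75,z),(170,79,z)): print(X,proj(f,w(X)))
T=t["img"].astype(int); print("top red rows 96-104, cols 186-204 then grey")
for r in range(96,105): print(r,(T[r,188:204,0]-T[r,188:204,1]),T[r,194:206].mean(1).astype(int))
out=[cv2.resize(q[y0:y0+40,x0:x0+40],None,fx=9.75,fy=9.75,interpolation=cv2.INTER_CUBIC) for q,x0,y0 in((f["img"],150,175),(t["img"],180,80))]
cv2.imwrite("pics/z7.png",np.hstack(out)[:,:,::-1])
E
```

```text
V,U,AX -62.37540469978075 -17.199409571815433 80.69980826239176 th 15.41567489927534 r 64.70325185862367 F VUA [ 2.33 -0.05  1.38] [0.74 0.31 0.38] [ -4.13  12.24 118.21   3.7   29.72  82.11] 25.64888394818025
     [150, 151, 152, 153, 154, 155, 156, 167, 169, 171, 173, 175, 177, 179, 181, 183, 185, 187, 189]
190 [123  74  25  18  17  24  35  50  50  49  49  48  49  50  50  50  49  50  49]
191 [53 24 16 13 13 14 13 50 50 49 49 49 49 48 50 49 49 49 50]
192 [14  7 11 13 15 14 13 52 51 50 50 49 50 49 49 49 48 49 50]
193 [56 26 19 10 10 12 12 21 38 49 51 50 50 49 49 49 48 49 51]
194 [90 93 96 84 59 37 16 14 14 16 31 51 52 50 50 49 50 50 43]
195 [106  94  87  88  89  92  93  13  13  14  15  15  23  50  52  51  50  51  31]
196 [145 145 134 128 113  97  93  11  12  14  13  12  13  15  23  43  52  41  25]
197 [141 142 142 143 143 143 141  47  17   7   9  12  15  15  15  14  21  28  26]
198 [140 140 140 140 133 169 188  63  96  75  29   9  12  12  14  13  13  26  25]
199 [140 140 139 131 167 188 183  53  86  91  98  82  34   8  12  13  27  27  23]
200 [139 139 136 172 189 182 181  38 176 147 
[... 1464 characters left out ...]
95  55  41  38  15   4   1   0   0  -1   0  -1] [85 87 90 67 40 24 25 26 52 67 63 49]
99 [  7  46  98 115 106  93  92  87  35  10   0   1   0  -2  -1  -2] [74 76 80 67 38 26 23 29 52 67 64 47]
100 [ 11  47  99 116 106 106 110 103  50  13   1  -1   1   1   0  -1] [69 72 71 64 38 26 24 28 51 68 63 48]
101 [ 42  70 106 116  99  78  74  68  33   8   3   2  -1   0  -1   0] [72 72 73 65 38 26 24 27 52 69 63 47]
102 [ 90 101 112 115  92  37  22  19  11   6   2   0  -2  -3  -1  -2] [86 89 83 69 38 26 23 27 53 69 63 48]
103 [94 95 98 96 78 24  6  4  5  2  0  2  0  1 -1 -2] [94 95 91 70 38 25 25 29 53 69 62 48]
104 [55 55 57 55 45 13  3  1  3  2  1 -1  0  0 -1 -2] [94 95 95 70 39 28 24 29 54 70 63 49]
```

View pics/z7.png

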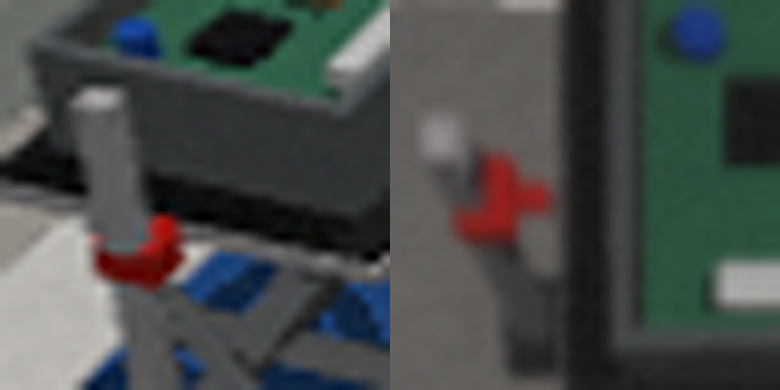

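Emit:
step_arm(plan=[-0.75,-0.33,0.2,0,0,0,-0.75,-0.33,0.2,0,0,0,0,0,0,0,0,0])

```text
time_s: 28.57
ee_pos: [523.8, -11.0, 117.9]
ee_rot: [-179.9, -20.1, 0.9]
force: [-2.2, 0.6, 4.8]
gripper_width: 25.8
gripper_force: 25.0
```

Emit:
step_arm(plan=[0,0,0,0,0,0,0,0,0,0,0,0,0,0,0,0,0,0,0,0,0,0,0,0,0,0,-0.8,0,0,0], hand=4.4)

```text
time_s: 28.98
ee_pos: [520.4, -11.1, 123.9]
ee_rot: [-179.9, -19.8, 0.8]
force: [-0.6, -0.1, 0.5]
gripper_width: 43.8
gripper_force: 0.0
```

Emit:
step_arm(plan=[0,0,-1.5,0,0,0,0,0,-2,0,0,0,0,0,-2.5,0,0,0,0,0,-3,0,0,0,0,0,-3,0,0,0])

```text
time_s: 29.4
ee_pos: [479.1, -11.9, 239.1]
ee_rot: [-179.9, -19.9, 0.8]
force: [2.2, 1.2, -0.0]
gripper_width: 43.9
gripper_force: 0.0
```

Emit:
step_arm(plan=[-3,0,-2,0,0,0,-3,0,-2,0,0,0,0,0,0,0,0,0,0,0,0,0,0,0])

```text
time_s: 29.73
ee_pos: [409.1, -13.0, 256.4]
ee_rot: [-179.9, -20.1, 0.8]
force: [1.1, 0.5, 0.4]
gripper_width: 44.3
gripper_force: 0.0
```

```bash
python3 - <<'E'
from h import *
np.set_printoptions(precision=2,suppress=True,linewidth=200)
s=viewer.grab_frame("side");t=viewer.grab_frame("top"); I=s["img"].astype(float)
for i in range(7): I+=viewer.grab_frame("side")["img"]
I/=8;g=I.mean(2);c=list(range(150,157))+list(range(167,185,2));print(c)
for r in range(191,202): print(r,g[r,c].astype(int))
print("red");[print(r,(I[r,163:171,0]-I[r,163:171,1]).astype(int)) for r in (196,197,198)]
a=cv2.resize(s["img"][120:260,140:320],(770,600),interpolation=cv2.INTER_CUBIC)
cv2.imwrite("pics/z8.png",a[:,:,::-1])
st=sensors.state();print(st["ee_pos"],st["force"],st["time_s"])
E
```

```text
[150, 151, 152, 153, 154, 155, 156, 167, 169, 171, 173, 175, 177, 179, 181, 183]
191 [55 15  9 12 11 11 12 46 46 46 46 47 46 46 46 46]
192 [10  6  9 12 13 12 13 46 47 47 47 47 46 46 46 46]
193 [74 34 16  8  8  9  9 12 29 46 48 47 46 47 47 46]
194 [84 87 89 79 68 48 25 13 13 15 22 40 48 47 46 46]
195 [108  92  89  84  84  84  86  12  13  13  11  15  20  41  49  47]
196 [137 137 138 128 111  98  85   8   9  12  12  10  11  12  21  38]
197 [133 133 134 134 135 134 155  43  33   5   9  11  12  12  13  13]
198 [133 133 132 132 126 160 177  59  89  77  41  14  11  12  11  13]
199 [132 132 132 125 158 177 173  51  79  84  91  76  40  12   6   8]
200 [132 131 128 162 179 172 171  35 166 158  79  89  91  94  68  53]
201 [131 137 160 173 172 171 171  32 159  99  66  69  71  88  88  98]
red
196 [ 2  0 -3 -8 -7 -5 -2 -1]
197 [  1  -2  36 123  94   9  -3  -1]
198 [  0  -5  89 145 134  45   2   0]
[410.31 -12.92 254.53] [-0.98  0.65  0.41] 30.1833
```

View pics/z8.png

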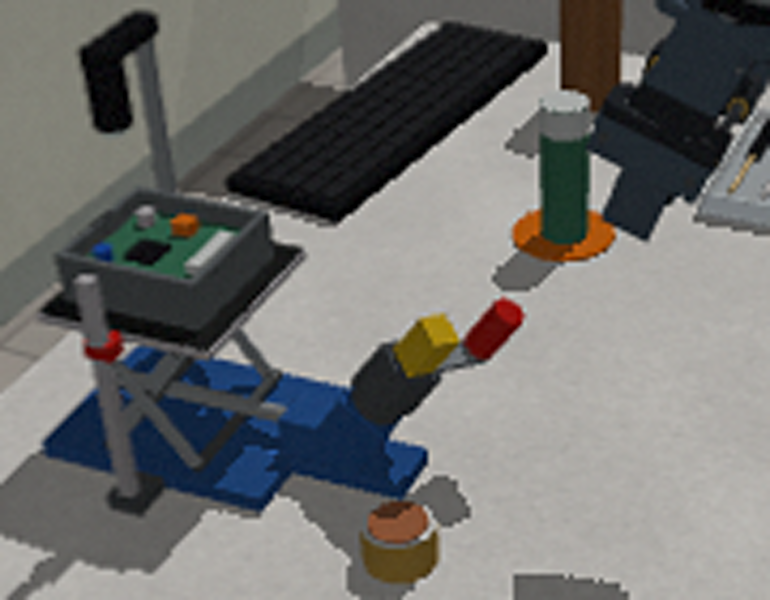

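```bash
python3 -c "
from workcell import env
print(env.job_done())"
```

```text
the job is handed in; nothing more can be done
None
```

The job is handed in with no verdict returned: the can stands on the coaster, and the crank is seated on the shaft and let go. The deck was wound to about 146 mm by crank angle; the camera measurement put the pointer roughly 2 mm above that, so the level should be within 4 mm but is not exact.

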